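# Set up the hotplate for a surface-temperature check

### The arm

A 6-joint arm with a two-finger parallel gripper is mounted at the origin on the work surface. World frame = base frame: x ahead of the robot, y to its left, z up, the work surface at z = 0. Lengths are in m, angles in rad, forces in N, time in s.
With the tool pointing down it reaches from about 0.325 to 0.85 m from the base axis. Payload 15.5 kg.
Tool frame: the origin (TCP) lies at the very end of the fingers, on their centre line; the grasp point (between the pads) lies manip.grasp_offset behind it (manip.grasp_offset is the distance from the TCP to the grasp point, in m); z points along the fingers, y is the line along which they close (so a half turn about z gives the same grasp; the last joint's range is limited). The gripper opens to 91 mm and grips with 3 to 60 N. Pads are 32 mm wide; open, the fingers measure 118 mm over their backs; the gripper's body (76 mm by 178 mm) begins 60 mm behind the grasp point.
Start: joints at [1.222, 0.494, 1.345, -0, 1.302, -0.096], TCP at [0.156, 0.605, 0.214] pointing down, gripper open.
Joint ranges: [-2.91, 2.91], [-0.82, 2.16], [0.22, 2.67], [-1.22, 4.37], [0.12, 2.79], [-3.08, 3.08]. Speed limits (rad/s): [1.89, 1.89, 2.57, 3.01, 3.01, 3.01].

### API

Orientations are given as a unit quaternion [w, x, y, z].
In Python, from cell import manip gives the robot as it stands.
- The arm moves only by the shell command python3 -m handwheel 'ROWS'. ROWS is a JSON object of lists of equal length, an entry for each row: "gripper": the opening, from -1 (shut) to 1 (fully open); "translation": the shift along the tool's x, y, z in units of 30 mm (1.0 is 30 mm), a list of three; "twist": the turn, a rotation vector about the tool's x, y, z in units of 6 degrees (1.0 is 6 degrees), a list of three. A call has exactly 10 rows; each row shifts and turns the commanded pose from where the row before left it, along the tool's axes as they then stand; what a row does not reach is not made up. A row lasts 1/8 s, in which the tool goes at most 62.5 mm and 10.7 degrees, less where a joint would pass 70% of its speed; a pose out of reach is approached as far as the arm can. A call is refused whole if a number of a shift passes 1 or a number of a turn 1, either way. A call with a gripper value outside its range is refused whole. The fingers move at their own pace and stop on an object; the grip force is fixed at half the most. Time passes only in rows, so rows that do not move let the fingers close, or fill a call up. It gives the time, the measured TCP pose, the force, the opening and the grip force at its end, in the units of the state.
- manip.get_obs(): the state, without advancing time (a new reading comes with each control period).
- manip.get_image(name): name is "scene" or "top"; returns a dict with "frame" (400x640x3 uint8, blue, green, red), "z_map" (400x640 float32, m along the optical axis (not along the pixel's ray), 0 where there is no reading), "camera_matrix" (3x3 intrinsics, pixels), "world_to_cam" (4x4, takes a point from world to camera coordinates). Camera axes: x right, y down, z forward; pixel columns grow to the right and rows downward; lengths in m; the calibration is good to about 2 mm. A picture is of the moment at which its call begins.
- manip.sign_off(): hands the job in; it is judged then, once.
The state is a dict: "t": time; "qpos": joint angles; "joint_vel": joint speeds; "effort": joint torques, N m; "tool_pos": TCP position; "tcp_rot": TCP orientation; "ft_force": force on the tool from outside, world axes, zero at the start; "torque": the same for the moment, N m; "finger_gap": opening from 0.0 (shut) to 1.0 (fully open); "grip_force": force on a finger pad.
Only numpy, scipy, OpenCV 4.12 (cv2) and the standard library are available. Lean on these libraries where they do the work, as an engineer would, in place of code of your own. Each camera call takes 0.05 s, during which the arm holds its last target. There are 200 camera calls.

### The job

Set up the hotplate for its surface-temperature check: stand the dial thermometer, dial up, in the middle of the white plate, with the tall beaker straight behind it and the squat beaker straight in front of it (the front is the console side), both wholly on the plate and not touching the thermometer, and each beaker closed with its own cover, seated flat. Set things down gently and leave the bottle, dish, stopper and jar where they are.

Things in the scene. Friction and masses are not known exactly. Their poses are not given: they have to be found in the camera images.
- hotplate: Grey hotplate, fixed, turned up to 0.15 rad. Square white ceramic plate 230 x 230 mm, flat top 100 mm above the bench. Origin: on the bench below the plate's middle; x to its back, away from the console, y to its left. Housing 250 mm square under the plate; the sloping console with two knobs (front, robot side) reaches 240 mm before the origin, 250 mm wide, up to 90 mm high.
- thermometer: Dial surface thermometer: flat round steel case 50 mm in diameter, 16 mm high, white dial with black marks on top. Origin: centre of its underside, z up through the dial. Starts dial up on the bench. 56 to 112 g.
- tall_beaker: Tall stainless steel beaker, open, straight-sided, 62 mm outside diameter, 100 mm high, wall 2.5 mm (inside 57 mm); the thin rolled rim and tiny spout are only seen, not felt. Origin: centre of its underside, z up. Starts upright and empty on the bench. 110 to 225 g.
- squat_beaker: Squat stainless steel beaker, open, straight-sided, 52 mm outside diameter, 56 mm high, wall 2.5 mm (inside 47 mm); rim and spout only seen, not felt. Origin: centre of its underside, z up. Starts upright and empty on the bench. 70 to 140 g.
- wide_cover: The tall beaker's cover, standing knob up on its plug. Heights above the origin (centre of the plug's underside): tapered plug 0-6 mm (44 mm across at its foot, 50 at the disc), steel disc 6-10 mm (76 mm across), black knob 10-34 mm (16 mm across). The plug drops 6 mm into the beaker with 3.5 mm of play all round; the disc then lies flat on the rim. 63 to 126 g.
- small_cover: The squat beaker's cover, standing knob up on its plug. Heights above the origin (centre of the plug's underside): tapered plug 0-6 mm (31 mm across at its foot, 37 at the disc), steel disc 6-10 mm (60 mm across), black knob 10-34 mm (16 mm across). The plug drops 6 mm into the beaker with 5 mm of play all round; the disc then lies flat on the rim. 42 to 84 g.
- bottle: Bystander: small capped white plastic bottle, 44 mm in diameter, 85 mm high, standing among the things to be moved. Origin: centre of its underside. Not part of the job.
- dish: Bystander: small white porcelain dish, 68 mm across, 22 mm high, on the left behind. Origin: centre of its underside. Not part of the job.
- stopper: Bystander: dark rubber stopper, a cone 36 mm across below, 30 mm high, on the left near the robot. Origin: centre of its underside. Not part of the job.
- jar: Bystander: amber glass jar with black cap, 52 mm in diameter, 60 mm high, on the right behind. Origin: centre of its underside. Not part of the job.
There are look-alikes about, which are no part of the job. What is shaped like the thermometer but yellow is not meant.

How it is judged:
At the end, for the whole second after the job is handed in: Released, at rest, upright, on the plate: thermometer within 15 mm of its middle; tall beaker 45-88 mm behind the middle, squat one 40-93 mm in front, both within 15 mm of the centre line, not touching the thermometer; own covers centred within 9 mm and seated within 3 mm (horizontal distance between thermometer and hotplate below 0.015 m and z of thermometer in the frame of hotplate between 0.096 and 0.104 m and x of tall_beaker in the frame of hotplate between 0.045 and 0.088 m and y of tall_beaker in the frame of hotplate between -0.015 and 0.015 m and z of tall_beaker in the frame of hotplate between 0.096 and 0.104 m and x of squat_beaker in the frame of hotplate between -0.093 and -0.04 m and y of squat_beaker in the frame of hotplate between -0.015 and 0.015 m and z of squat_beaker in the frame of hotplate between 0.096 and 0.104 m and contact force between each of tall_beaker, squat_beaker and thermometer below 0.1 N and horizontal distance between wide_cover and tall_beaker below 0.009 m and z of wide_cover in the frame of tall_beaker between 0.091 and 0.097 m and horizontal distance between small_cover and squat_beaker below 0.009 m and z of small_cover in the frame of squat_beaker between 0.047 and 0.053 m and angle between each of thermometer, tall_beaker, squat_beaker, wide_cover, small_cover's own z axis and vertical below 0.1 rad and linear speed of each of thermometer, tall_beaker, squat_beaker, wide_cover, small_cover below 0.02 m/s).
It fails at once if the bottle, dish, stopper or jar is shifted by more than 30 mm (distance of any of bottle, dish, stopper, jar from where it was at the start of the episode above 0.03 m).
It fails at once if the thermometer or a beaker is rammed onto the plate, or a cover onto its beaker (contact over 60 N) (contact force between any of thermometer, tall_beaker, squat_beaker and hotplate above 60 N or contact force between wide_cover and tall_beaker above 60 N or contact force between small_cover and squat_beaker above 60 N).
It fails at once if the thermometer, a beaker or a cover is dropped: out of the fingers and faster than 0.5 m/s (a fall of over 13 mm) ((contact force between the fingers and thermometer below 0.01 N and linear speed of thermometer above 0.5 m/s) or (contact force between the fingers and tall_beaker below 0.01 N and linear speed of tall_beaker above 0.5 m/s) or (contact force between the fingers and squat_beaker below 0.01 N and linear speed of squat_beaker above 0.5 m/s) or (contact force between the fingers and wide_cover below 0.01 N and linear speed of wide_cover above 0.5 m/s) or (contact force between the fingers and small_cover below 0.01 N and linear speed of small_cover above 0.5 m/s)).
It also fails if it takes over 128 s, if anything falls off the work surface, if the arm or the gripper's body presses on something with over 40 N, if the wrist force passes 120 N, or if a joint passes its speed limit or range.

## Working session

There is one attempt and no reset: what is moved stays moved. The work goes in short steps, Python scripts to look and compute and a shell command to move; the robot and the scene stay as the last step left them, time stands still between calls to the robot, and variables do not carry over. Pictures are saved under pics/ and viewed, at most 14 in all, crops included, and the job is handed in when it is done.

```bash
mkdir -p pics; ls; cat > h.py <<'E'
import numpy as np, cv2
from cell import manip
def shot(n):
    im=manip.get_image(n); np.savez('pics/%s.npz'%n,**im); return im
def world(im):
    z=im['z_map'];K=im['camera_matrix'];v,u=np.mgrid[:400,:640]
    p=np.stack([(u-K[0,2])/K[0,0]*z,(v-K[1,2])/K[1,1]*z,z,np.ones_like(z)],-1)
    return (p@np.linalg.inv(im['world_to_cam']).T)[...,:3]
E
python3 - <<'E'
from h import *
print(manip.get_obs(), manip.grasp_offset)
for n in('scene','top'):
    im=shot(n);cv2.imwrite(f'pics/{n}0.png',im['frame']);print(np.linalg.inv(im['world_to_cam']).round(3),im['camera_matrix'])
E
```

```text
pics
{'t': 0.0, 'qpos': array([ 1.22249796e+00,  4.94210832e-01,  1.34610699e+00,  2.21901001e-05,
        1.30249008e+00, -9.55057137e-02]), 'joint_vel': array([-6.89879375e-05, -2.09514063e-04,  9.55459999e-04, -7.69022751e-04,
        1.64145361e-04, -7.87295858e-04]), 'effort': array([-4.90489110e-03, -8.78807259e+01, -3.81844997e+01,  7.06292409e-02,
        5.35692251e-02, -1.10412141e-04]), 'tool_pos': array([0.15618613, 0.60479388, 0.21332925]), 'tcp_rot': array([-1.44163284e-04,  1.26062943e-01,  9.92022059e-01, -5.90371648e-04]), 'ft_force': array([-0.36525663, -0.33677341,  0.67765361]), 'torque': array([-0.00393877, -0.01720506,  0.01815143]), 'grip_force': 0.0, 'finger_gap': 0.998884466635716} 0.0188
[[-0.843  0.425 -0.331  0.913]
 [ 0.538  0.678 -0.501  0.563]
 [ 0.012 -0.6   -0.8    0.932]
 [ 0.     0.     0.     1.   ]] [[394.47138601   0.         319.2229984 ]
 [  0.         394.47138601 194.96242715]
 [  0.           0.           1.        ]]
[[-0.066 -0.974  0.217  0.324]
 [-0.998  0.066 -0.008  0.021]
 [-0.006 -0.217 -0.976  0.993]
 [ 0.     0.     0.     1.   ]] [[365.07998752   0.         320.10710446]
 [  0.         365.07998752 199.1733679 ]
 [  0.           0.           1.        ]]
```

View pics/top0.png

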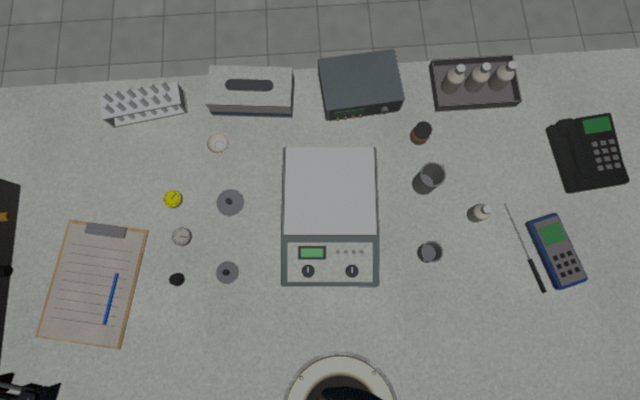

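View pics/scene0.png

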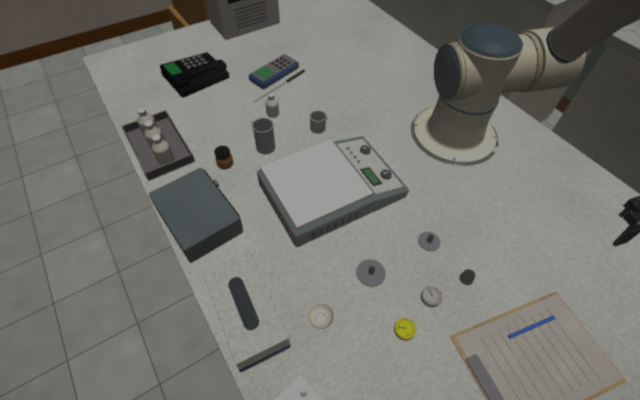

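Top view: the thermometer candidates are the white dial at (181,236) and the yellow one at (173,199). The white one fits, because yellow is excluded. The wide cover is at (230,202), the small cover at (227,272), the tall beaker at (431,178), the squat beaker at (430,252), the bottle at (481,212) and the hotplate at (330,190). In the scene view, the white dial is at (431,296) and the yellow one at (405,329).

```bash
cat > loc.py <<'E'
from h import *
def circ(P):  # min enclosing circle (m) of xy
    (x,y),r=cv2.minEnclosingCircle((P[:,:2]*1000).astype(np.float32)); return round(x,1),round(y,1),round(2*r,1)
def clouds(names=('top','scene')): return [(n,world(dict(np.load('pics/%s.npz'%n))).reshape(-1,3)) for n in names]
def report(c,seeds):
    for k,(xy,rad,zlo,zhi) in seeds.items():
        for n,W in c:
            m=(np.hypot(*(W[:,:2]-xy).T)<rad)&(W[:,2]>zlo)&(W[:,2]<zhi)
            if m.sum()<4: print(k,n,'none',m.sum());continue
            P=W[m]; print(k,n,m.sum(),'enc',circ(P),'mean',(P.mean(0)*1000).round(1),'zmax %.1f'%(P[:,2].max()*1e3), 'z90 %.1f'%(np.percentile(P[:,2],90)*1e3))
E
python3 - <<'E'
from loc import *
c=clouds(); W=c[0][1].reshape(400,640,3)
px=dict(therm=(181,236),yellow=(173,199),wide=(230,202),small=(227,272),tall=(431,168),squat=(430,246),bottle=(481,210),dish=(218,143),stopper=(177,279),jar=(421,130))
s={}
for k,(u,v) in px.items():
    s[k]=(W[v,u,:2],.06 if k in('tall','wide','small')else .045,.006,.2)
report(c,s)
print('tops');report(c,{'tall':(s['tall'][0],.06,.09,.115),'squat':(s['squat'][0],.05,.048,.07),'wknob':(s['wide'][0],.06,.02,.05),'sknob':(s['small'][0],.06,.02,.05)})
for n,w in c:
    m=(abs(w[:,2]-.1)<.006)&(w[:,0]>.3)&(w[:,0]<.68)&(abs(w[:,1])<.14)
    P=w[m];r=cv2.minAreaRect((P[:,:2]*1000).astype(np.float32));print('plate',n,r,np.median(P[:,2]))
im=np.load('pics/top.npz')['frame'][180:260,140:250]
cv2.imwrite('pics/crop0.png',cv2.resize(im,None,fx=6,fy=6,interpolation=cv2.INTER_CUBIC))
E
```

```text
therm top 280 enc (463.8, 393.1, 50.8) mean [463.7 392.   15. ] zmax 20.1 z90 17.4
therm scene 337 enc (465.5, 394.0, 50.4) mean [466.8 394.6  15.3] zmax 21.0 z90 18.0
yellow top 266 enc (570.5, 419.1, 50.9) mean [569.8 418.5  15. ] zmax 20.9 z90 17.8
yellow scene 383 enc (571.8, 420.1, 50.0) mean [573.1 421.2  15.4] zmax 20.2 z90 18.1
wide top 540 enc (550.8, 262.5, 76.0) mean [549.8 261.8  10.2] zmax 37.5 z90 11.8
wide scene 615 enc (558.1, 256.1, 92.6) mean [552.3 263.4  10.8] zmax 36.1 z90 12.4
small top 386 enc (360.9, 272.3, 60.0) mean [361.3 271.2  10.6] zmax 36.7 z90 13.0
small scene 332 enc (362.0, 271.1, 62.1) mean [363.3 273.2  11.7] zmax 36.5 z90 20.8
tall top 684 enc (569.1, -278.9, 69.4) mean [ 568.7 -277.9   61.8] zmax 101.7 z90 98.4
tall scene 655 enc (570.2, -275.8, 71.4) mean [ 572.1 -269.7   63.8] zmax 103.0 z90 97.7
squat top 239 enc (377.8, -263.6, 55.8) mean [ 381.4 -268.    38.2] zmax 58.2 z90 55.2
squat scene 286 enc (378.7, -263.9, 59.1) mean [ 380.4 -261.    36.2] zmax 58.2 z90 54.2
bottle top 336 enc (471.1, -405.2, 43.7) mean [ 468.7 -397.2   52.4] zmax 86
[... 870 characters left out ...]
.7 z90 56.3
squat scene 83 enc (377.8, -262.6, 57.6) mean [ 377.9 -262.7   53.6] zmax 58.2 z90 56.6
wknob top 30 enc (550.8, 262.2, 15.7) mean [549.2 260.6  30.5] zmax 37.5 z90 35.4
wknob scene 36 enc (551.8, 262.8, 15.1) mean [553.2 263.8  30.1] zmax 36.1 z90 34.2
sknob top 31 enc (360.8, 270.8, 14.4) mean [360.9 270.2  30.1] zmax 36.7 z90 33.2
sknob scene 34 enc (362.8, 272.7, 14.7) mean [364.  273.6  30.3] zmax 36.5 z90 34.9
plate top ((546.6098022460938, -12.687065124511719), (230.20008850097656, 227.9469451904297), 86.15045928955078) 0.09858189684627278
plate scene ((547.2149658203125, -11.886970520019531), (232.62901306152344, 231.33712768554688), 86.12364959716797) 0.09914820570878635
```

View pics/crop0.png

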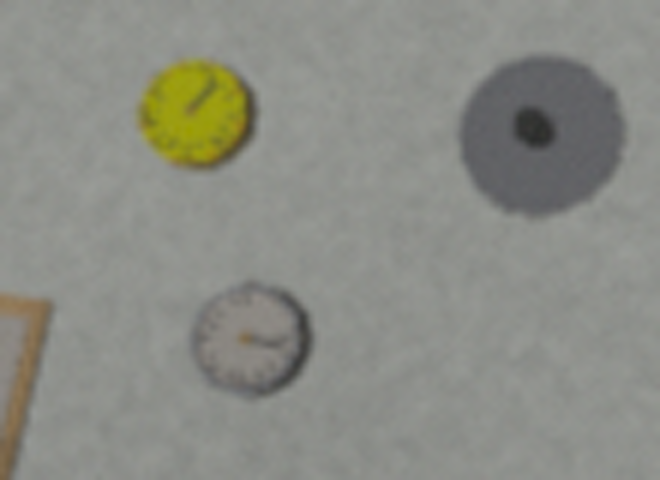

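The crop shows the white dial with black marks (crop 250,338), so this is the thermometer. The yellow look-alike (195,112) is left alone. Two-view heights: thermometer about 17 mm, tall rim about 101, squat rim about 57, knobs about 35, plate about 99 mm. Plate yaw is −0.067 rad.

```bash
cat > d.py <<'E'
import sys; from h import *
from scipy.spatial.transform import Rotation as R
def go(x,y,z):
    o=manip.get_obs();w,a,b,c=o['tcp_rot'];r=R.from_quat([a,b,c,w])
    g=R.from_matrix(np.diag([-1.,1,-1]))
    print('t %.1f'%o['t'],'pos',(o['tool_pos']*1e3).round(1),'shift(aligned)',(np.array([-1,1,-1])*(np.array([x,y,z])-o['tool_pos']*1e3)/30).round(2),
     'twist',np.degrees((r.inv()*g).as_rotvec()/6).round(2),'F',o['ft_force'].round(1),'gap %.3f grip %.1f'%(o['finger_gap'],o['grip_force']))
if len(sys.argv)>3: go(*map(float,sys.argv[1:4]))
E
python3 -m handwheel '{"gripper":[1,1,1,1,1,1,1,1,1,1],"translation":[[0,0,0],[0,0,0],[0,0,0],[-1,-0.69,0],[-1,-0.69,0],[-1,-0.69,0],[-1,-0.69,0],[-1,-0.69,0],[-1,-0.69,0],[-1,-0.69,0]],"twist":[[0,0,-0.8],[0,0,-0.8],[0,0,-0.8],[0,0,0],[0,0,0],[0,0,0],[0,0,0],[0,0,0],[0,0,0],[0,0,0]]}'
python3 d.py 464.6 393.5 50
```

```text
t: 1.35
tool_pos: [0.3669, 0.4591, 0.2137]
tcp_rot: [-0.0, 0.001, 1.0, -0.0]
ft_force: [-0.0, -0.2, -0.9]
finger_gap: 0.999
grip_force: 0.0
t 1.4 pos [366.9 459.1 213.7] shift(aligned) [-3.26 -2.19  5.46] twist [-0.   -0.   -0.01] F [-0.  -0.2 -0.9] gap 0.999 grip 0.0
```

```bash

python3 -m handwheel '{"gripper":[1,1,1,1,1,1,1,1,1,1],"translation":[[-0.8,-0.55,0],[-0.8,-0.55,0],[-0.8,-0.55,0.4],[-0.86,-0.54,0.9],[0,0,1],[0,0,1],[0,0,1],[0,0,1],[0,0,0.16],[0,0,0]],"twist":[[0,0,0],[0,0,0],[0,0,0],[0,0,0],[0,0,0],[0,0,0],[0,0,0],[0,0,0],[0,0,0],[0,0,0]]}'
python3 d.py 464.6 393.5 3
python3 -m handwheel '{"gripper":[1,1,1,1,-1,-1,-1,-1,-1,-1],"translation":[[0,0,0.7],[0,0,0.6],[0,0,0.25],[0,0,0],[0,0,0],[0,0,0],[0,0,0],[0,0,0],[0,0,0],[0,0,0]],"twist":[[0,0,0],[0,0,0],[0,0,0],[0,0,0],[0,0,0],[0,0,0],[0,0,0],[0,0,0],[0,0,0],[0,0,0]]}'
python3 d.py 464.6 393.5 3
```

```text
t: 2.6
tool_pos: [0.4639, 0.3942, 0.0505]
tcp_rot: [-0.0, 0.001, 1.0, 0.0]
ft_force: [0.8, 0.8, 0.7]
finger_gap: 0.998
grip_force: 0.0
t 2.6 pos [463.9 394.2  50.5] shift(aligned) [-0.02 -0.02  1.58] twist [ 0.   -0.   -0.01] F [0.8 0.8 0.7] gap 0.998 grip 0.0
t: 3.85
tool_pos: [0.4639, 0.3941, 0.0037]
tcp_rot: [0.0, 0.001, 1.0, 0.0]
ft_force: [-1.3, 0.4, 2.1]
finger_gap: 0.531
grip_force: 30.0
t 3.9 pos [463.9 394.1   3.7] shift(aligned) [-0.02 -0.02  0.02] twist [ 0.    0.   -0.01] F [-1.3  0.4  2.1] gap 0.531 grip 30.0
```

```bash

python3 -m handwheel '{"gripper":[-1,-1,-1,-1,-1,-1,-1,-1,-1,-1],"translation":[[0,0,-0.5],[0,0,-1],[0,0,-1],[0,-0.5,-1],[-0.2,-1,-1],[-0.2,-1,-0.7],[-0.2,-1,0],[-0.2,-1,0],[-0.2,-1,0],[-0.2,-1,0]],"twist":[[0,0,0],[0,0,0],[0,0,0],[0,0,0],[0,0,0],[0,0,0],[0,0,0],[0,0,0],[0,0,0],[0,0,0]]}'
python3 -m handwheel '{"gripper":[-1,-1,-1,-1,-1,-1,-1,-1,-1,-1],"translation":[[-0.2,-1,0],[-0.2,-1,0],[-0.2,-1,0],[-0.2,-1,0],[-0.2,-1,0],[-0.2,-1,0],[-0.2,-0.8,0],[-0.17,-0.26,0],[0,0,0.5],[0,0,0]],"twist":[[0,0,0],[0,0,0],[0,0,0],[0,0,0],[0,0,0],[0,0,0],[0,0,0],[0,0,0],[0,0,0],[0,0,0]]}'
python3 d.py 547 -12.3 104
```

```text
t: 5.1
tool_pos: [0.4996, 0.198, 0.1606]
tcp_rot: [0.0, 0.001, 1.0, 0.0]
ft_force: [0.5, 0.0, -1.1]
finger_gap: 0.534
grip_force: 30.0
t: 6.35
tool_pos: [0.5451, -0.0119, 0.1433]
tcp_rot: [-0.001, 0.0, 1.0, 0.0]
ft_force: [0.6, 0.0, -1.0]
finger_gap: 0.534
grip_force: 30.0
t 6.3 pos [545.1 -11.9 143.3] shift(aligned) [-0.06 -0.01  1.31] twist [ 0.   -0.03 -0.01] F [ 0.6  0.  -1. ] gap 0.534 grip 30.0
```

```bash

python3 -m handwheel '{"gripper":[-1,-1,-1,-1,-1,-1,-1,-1,-1,-1],"translation":[[-0.06,-0.01,0.4],[0,0,0.4],[0,0,0.2],[0,0,0.1],[0,0,0.08],[0,0,0.05],[0,0,0.03],[0,0,0.02],[0,0,0],[0,0,0]],"twist":[[0,0,0],[0,0,0],[0,0,0],[0,0,0],[0,0,0],[0,0,0],[0,0,0],[0,0,0],[0,0,0],[0,0,0]]}'
python3 d.py 547 -12.3 104
```

```text
t: 7.6
tool_pos: [0.5482, -0.0132, 0.1063]
tcp_rot: [0.0, 0.001, 1.0, -0.0]
ft_force: [1.6, -0.4, 0.5]
finger_gap: 0.535
grip_force: 30.0
t 7.6 pos [548.2 -13.2 106.3] shift(aligned) [0.04 0.03 0.08] twist [-0.    0.   -0.01] F [ 1.6 -0.4  0.5] gap 0.535 grip 30.0
```

```bash

python3 -m handwheel '{"gripper":[-1,-1,-1,-1,0.3,1,1,1,1,1],"translation":[[0.03,0.03,0.04],[0,0,0.02],[0,0,0.01],[0,0,0],[0,0,0],[0,0,0],[0,0,0],[0,0,0],[0,0,-0.3],[0,0,-1]],"twist":[[0,0,0],[0,0,0],[0,0,0],[0,0,0],[0,0,0],[0,0,0],[0,0,0],[0,0,0],[0,0,0],[0,0,0]]}'
python3 d.py 377.6 -263.3 20
```

```text
t: 8.85
tool_pos: [0.5464, -0.0122, 0.143]
tcp_rot: [-0.001, 0.001, 1.0, 0.0]
ft_force: [0.3, 0.5, 0.6]
finger_gap: 0.994
grip_force: 0.0
t 8.8 pos [546.4 -12.2 143. ] shift(aligned) [ 5.63 -8.37  4.1 ] twist [ 0.   -0.02 -0.01] F [0.3 0.5 0.6] gap 0.994 grip 0.0
```

```bash

python3 -m handwheel '{"gripper":[1,1,1,1,1,1,1,1,1,1],"translation":[[0.62,-0.93,0],[0.62,-0.93,0],[0.62,-0.93,0],[0.62,-0.93,0],[0.63,-0.93,0],[0.63,-0.93,0],[0.63,-0.93,0.4],[0.63,-0.93,0.8],[0.63,-0.93,0.8],[0,0,0]],"twist":[[0,0,0],[0,0,0],[0,0,0],[0,0,0],[0,0,0],[0,0,0],[0,0,0],[0,0,0],[0,0,0],[0,0,0]]}'
python3 d.py 377.6 -263.3 20
```

```text
t: 10.1
tool_pos: [0.3766, -0.2641, 0.0824]
tcp_rot: [-0.001, 0.002, 1.0, 0.001]
ft_force: [0.1, 0.3, -0.0]
finger_gap: 1.001
grip_force: 0.0
t 10.1 pos [ 376.6 -264.1   82.4] shift(aligned) [-0.03  0.03  2.08] twist [ 0.01 -0.01 -0.04] F [ 0.1  0.3 -0. ] gap 1.001 grip 0.0
```

Descend, close, lift. The squat target is about (480.6, −7.8).

```bash

python3 -m handwheel '{"gripper":[1,1,1,1,-1,-1,-1,-1,-1,-1],"translation":[[-0.03,0.03,0.7],[0,0,0.8],[0,0,0.58],[0,0,0],[0,0,0],[0,0,0],[0,0,0],[0,0,0],[0,0,0],[0,0,0]],"twist":[[0,0,-0.03],[0,0,0],[0,0,0],[0,0,0],[0,0,0],[0,0,0],[0,0,0],[0,0,0],[0,0,0],[0,0,0]]}'
python3 d.py 377.6 -263.3 20
python3 -m handwheel '{"gripper":[-1,-1,-1,-1,-1,-1,-1,-1,-1,-1],"translation":[[0,0,-0.5],[0,0,-1],[0,0,-1],[0,0,-1],[0,0,-1],[0,0.3,-0.5],[-0.4,1,0],[-0.4,1,0],[-0.4,1,0],[-0.4,1,0]],"twist":[[0,0,0],[0,0,0],[0,0,0],[0,0,0],[0,0,0],[0,0,0],[0,0,0],[0,0,0],[0,0,0],[0,0,0]]}'
python3 d.py 480.6 -7.8 122
```

```text
t: 11.35
tool_pos: [0.3789, -0.2623, 0.0209]
tcp_rot: [0.0, -0.001, 1.0, -0.0]
ft_force: [0.2, 0.4, 6.4]
finger_gap: 0.56
grip_force: 30.0
t 11.3 pos [ 378.9 -262.3   20.9] shift(aligned) [ 0.04 -0.03  0.03] twist [-0.    0.    0.02] F [0.2 0.4 6.4] gap 0.560 grip 30.0
t: 12.6
tool_pos: [0.4263, -0.1315, 0.1701]
tcp_rot: [-0.001, -0.001, 1.0, 0.0]
ft_force: [0.1, 1.1, -1.1]
finger_gap: 0.557
grip_force: 30.0
t 12.6 pos [ 426.3 -131.5  170.1] shift(aligned) [-1.81  4.12  1.6 ] twist [ 0.01 -0.01  0.02] F [ 0.1  1.1 -1.1] gap 0.557 grip 30.0
```

```bash

python3 -m handwheel '{"gripper":[-1,-1,-1,-1,-1,-1,-1,-1,-1,-1],"translation":[[-0.4,1,0],[-0.4,1,0],[-0.4,1,0],[-0.4,0.8,0],[-0.2,0.32,0.3],[0,0,0.4],[0,0,0.4],[0,0,0.2],[0,0,0.1],[0,0,0]],"twist":[[0,0,0],[0,0,0],[0,0,0],[0,0,0],[0,0,0],[0,0,0],[0,0,0],[0,0,0],[0,0,0],[0,0,0]]}'
python3 d.py 480.6 -7.8 121
```

```text
t: 13.85
tool_pos: [0.4804, -0.0096, 0.1287]
tcp_rot: [-0.0, -0.001, 1.0, 0.0]
ft_force: [-0.2, 0.3, -0.8]
finger_gap: 0.56
grip_force: 30.0
t 13.8 pos [480.4  -9.6 128.7] shift(aligned) [-0.01  0.06  0.26] twist [ 0.   -0.    0.01] F [-0.2  0.3 -0.8] gap 0.560 grip 30.0
```

```bash

python3 -m handwheel '{"gripper":[-1,-1,-1,-1,-1,-1,-1,-1,-1,-1],"translation":[[0,0.05,0.1],[0,0,0.05],[0,0,0.04],[0,0,0.02],[0,0,0.02],[0,0,0.01],[0,0,0],[0,0,0],[0,0,0],[0,0,0]],"twist":[[0,0,0],[0,0,0],[0,0,0],[0,0,0],[0,0,0],[0,0,0],[0,0,0],[0,0,0],[0,0,0],[0,0,0]]}'
python3 d.py 480.6 -7.8 121
```

```text
t: 15.1
tool_pos: [0.4804, -0.0079, 0.1215]
tcp_rot: [-0.0, -0.001, 1.0, 0.0]
ft_force: [-0.9, -0.4, -0.6]
finger_gap: 0.56
grip_force: 30.0
t 15.1 pos [480.4  -7.9 121.5] shift(aligned) [-0.01  0.    0.02] twist [ 0.   -0.    0.02] F [-0.9 -0.4 -0.6] gap 0.560 grip 30.0
```

```bash

python3 -m handwheel '{"gripper":[-1,-1,0.3,1,1,1,1,1,1,1],"translation":[[0,0,0.02],[0,0,0],[0,0,0],[0,0,0],[0,0,0],[0,0,0],[0,0,-0.3],[0,0,-0.9],[0,0,-1],[0,0,-0.5]],"twist":[[0,0,0],[0,0,0],[0,0,0],[0,0,0],[0,0,0],[0,0,0],[0,0,0],[0,0,0],[0,0,0],[0,0,0]]}'
python3 d.py 570 -277.5 55
python3 -m handwheel '{"gripper":[1,1,1,1,1,1,1,1,1,1],"translation":[[-0.33,-1,0],[-0.33,-1,0],[-0.33,-1,0],[-0.33,-1,0],[-0.33,-1,0],[-0.33,-1,0],[-0.33,-1,0],[-0.33,-1,0.4],[-0.33,-0.99,0.9],[0,0,0.6]],"twist":[[0,0,0],[0,0,0],[0,0,0],[0,0,0],[0,0,0],[0,0,0],[0,0,0],[0,0,0],[0,0,0],[0,0,0]]}'
python3 d.py 570 -277.5 55
```

```text
t: 16.35
tool_pos: [0.481, -0.008, 0.204]
tcp_rot: [0.001, -0.001, 1.0, -0.0]
ft_force: [0.3, -0.5, -0.6]
finger_gap: 0.999
grip_force: 0.0
t 16.4 pos [481.  -8. 204.] shift(aligned) [-2.97 -8.98  4.97] twist [-0.    0.02  0.02] F [ 0.3 -0.5 -0.6] gap 0.999 grip 0.0
t: 17.6
tool_pos: [0.5702, -0.2794, 0.1443]
tcp_rot: [0.0, -0.0, 1.0, -0.0]
ft_force: [-0.1, 0.4, -0.5]
finger_gap: 1.003
grip_force: 0.0
t 17.6 pos [ 570.2 -279.4  144.3] shift(aligned) [0.01 0.06 2.98] twist [-0.  0.  0.] F [-0.1  0.4 -0.5] gap 1.003 grip 0.0
```

```bash

python3 -m handwheel '{"gripper":[1,1,1,1,1,-1,-1,-1,-1,-1],"translation":[[0.01,0.06,0.7],[0,0,0.9],[0,0,0.8],[0,0,0.55],[0,0,0],[0,0,0],[0,0,0],[0,0,0],[0,0,0],[0,0,0]],"twist":[[0,0,0],[0,0,0],[0,0,0],[0,0,0],[0,0,0],[0,0,0],[0,0,0],[0,0,0],[0,0,0],[0,0,0]]}'
python3 d.py 570 -277.5 55
python3 -m handwheel '{"gripper":[-1,-1,-1,-1,-1,-1,-1,-1,-1,-1],"translation":[[0,0,-0.5],[0,0,-1],[0,0,-1],[0,0,-1],[0,0,-1],[0,0.3,-0.5],[-0.2,1,0],[-0.2,1,0],[-0.2,1,0],[-0.2,1,0]],"twist":[[0,0,0],[0,0,0],[0,0,0],[0,0,0],[0,0,0],[0,0,0],[0,0,0],[0,0,0],[0,0,0],[0,0,0]]}'
python3 d.py 612.9 -16.7 156
```

```text
t: 18.85
tool_pos: [0.5699, -0.2759, 0.0569]
tcp_rot: [0.0, -0.001, 1.0, -0.0]
ft_force: [0.0, 0.2, 5.3]
finger_gap: 0.661
grip_force: 30.0
t 18.9 pos [ 569.9 -275.9   56.9] shift(aligned) [-0.   -0.05  0.06] twist [-0.    0.01  0.02] F [0.  0.2 5.3] gap 0.661 grip 30.0
t: 20.1
tool_pos: [0.593, -0.1449, 0.2062]
tcp_rot: [-0.0, -0.001, 1.0, 0.0]
ft_force: [-0.3, -0.1, -1.4]
finger_gap: 0.664
grip_force: 30.0
t 20.1 pos [ 593.  -144.9  206.2] shift(aligned) [-0.66  4.27  1.67] twist [ 0.   -0.01  0.02] F [-0.3 -0.1 -1.4] gap 0.664 grip 30.0
```

```bash

python3 -m handwheel '{"gripper":[-1,-1,-1,-1,-1,-1,-1,-1,-1,-1],"translation":[[-0.2,1,0],[-0.2,1,0],[-0.15,1,0],[-0.1,0.8,0],[0,0.43,0.3],[0,0,0.4],[0,0,0.4],[0,0,0.2],[0,0,0.1],[0,0,0]],"twist":[[0,0,0],[0,0,0],[0,0,0],[0,0,0],[0,0,0],[0,0,0],[0,0,0],[0,0,0],[0,0,0],[0,0,0]]}'
python3 d.py 612.9 -16.7 157
python3 -m handwheel '{"gripper":[-1,-1,-1,-1,-1,-1,-1,-1,-1,-1],"translation":[[0,0,0.08],[0,0,0.04],[0,0,0.03],[0,0,0.02],[0,0,0.02],[0,0,0.01],[0,0,0],[0,0,0],[0,0,0],[0,0,0]],"twist":[[0,0,0],[0,0,0],[0,0,0],[0,0,0],[0,0,0],[0,0,0],[0,0,0],[0,0,0],[0,0,0],[0,0,0]]}'
python3 d.py 612.9 -16.7 157
```

```text
t: 21.35
tool_pos: [0.6128, -0.02, 0.1644]
tcp_rot: [-0.0, -0.001, 1.0, -0.0]
ft_force: [-0.3, 0.2, -1.5]
finger_gap: 0.662
grip_force: 30.0
t 21.4 pos [612.8 -20.  164.4] shift(aligned) [-0.    0.11  0.25] twist [-0.   -0.    0.01] F [-0.3  0.2 -1.5] gap 0.662 grip 30.0
t: 22.6
tool_pos: [0.6127, -0.0197, 0.1584]
tcp_rot: [0.0, -0.001, 1.0, -0.0]
ft_force: [1.0, 0.2, -2.3]
finger_gap: 0.662
grip_force: 30.0
t 22.6 pos [612.7 -19.7 158.4] shift(aligned) [-0.01  0.1   0.05] twist [-0.    0.    0.02] F [ 1.   0.2 -2.3] gap 0.662 grip 30.0
```

```bash

python3 -m handwheel '{"gripper":[-1,-1,-1,0.3,1,1,1,1,1,1],"translation":[[0,0.1,0.02],[0,0,0.03],[0,0,0],[0,0,0],[0,0,0],[0,0,0],[0,0,-0.3],[0,0,-0.9],[0,0,-1],[0,0,-0.8]],"twist":[[0,0,0],[0,0,0],[0,0,0],[0,0,0],[0,0,0],[0,0,0],[0,0,0],[0,0,0],[0,0,0],[0,0,0]]}'
python3 d.py 551.2 262.4 60
python3 -m handwheel '{"gripper":[1,1,1,1,0,0,0,0,0,0],"translation":[[0.2,0.9,0],[0.22,0.94,0],[0.22,0.94,0],[0.22,0.94,0],[0.22,0.94,0],[0.22,0.94,0],[0.22,0.94,0.6],[0.22,0.94,1],[0.22,0.94,1],[0.1,0.88,1]],"twist":[[0,0,0],[0,0,0],[0,0,0],[0,0,0],[0,0,0],[0,0,0],[0,0,0],[0,0,0],[0,0,0],[0,0,0]]}'
python3 d.py 551.2 262.4 60
python3 - <<'E'
from loc import *
for n in('top','scene'): im=shot(n); cv2.imwrite(f'pics/{n}1.png',im['frame'])
c=clouds()
report(c,{'therm':((.547,-.0123),.031,.11,.125),'tall':((.613,-.017),.05,.19,.215),'squat':((.4806,-.008),.045,.148,.17),'wknob':((.551,.2624),.03,.02,.045)})
E
```

```text
t: 23.85
tool_pos: [0.613, -0.0167, 0.2489]
tcp_rot: [0.001, -0.001, 1.0, -0.0]
ft_force: [-0.1, 0.5, 0.3]
finger_gap: 1.0
grip_force: 0.0
t 23.9 pos [613.  -16.7 248.9] shift(aligned) [2.06 9.3  6.3 ] twist [-0.    0.01  0.02] F [-0.1  0.5  0.3] gap 1.000 grip 0.0
t: 25.1
tool_pos: [0.5504, 0.2633, 0.1388]
tcp_rot: [0.0, -0.001, 1.0, 0.0]
ft_force: [1.1, -0.3, -0.3]
finger_gap: 0.503
grip_force: 0.0
t 25.1 pos [550.4 263.3 138.8] shift(aligned) [-0.03 -0.03  2.63] twist [0.   0.01 0.02] F [ 1.1 -0.3 -0.3] gap 0.503 grip 0.0
therm top 308 enc (547.2, -13.1, 50.1) mean [546.9 -13.1 115.3] zmax 119.8 z90 117.2
therm scene 223 enc (548.7, -11.4, 49.6) mean [549.2 -11.  115.7] zmax 119.6 z90 117.9
tall top 198 enc (612.3, -19.3, 68.3) mean [613.6 -19.1 197.6] zmax 202.7 z90 199.9
tall scene 197 enc (613.8, -19.6, 71.1) mean [612.7 -18.5 196.7] zmax 201.6 z90 199.9
squat top 144 enc (477.2, -7.3, 59.1) mean [478.   -8.  154.2] zmax 157.6 z90 156.1
squat scene 127 enc (477.7, -7.6, 59.6) mean [478.6  -8.2 153.8] zmax 157.6 z90 156.6
wknob top 28 enc (551.5, 261.5, 15.8) mean [549.8 260.9  30.1] zmax 36.2 z90 33.7
wknob scene 35 enc (552.3, 263.2, 15.4) mean [553.5 264.   31.2] zmax 38.4 z90 34.8
```

View pics/top1.png

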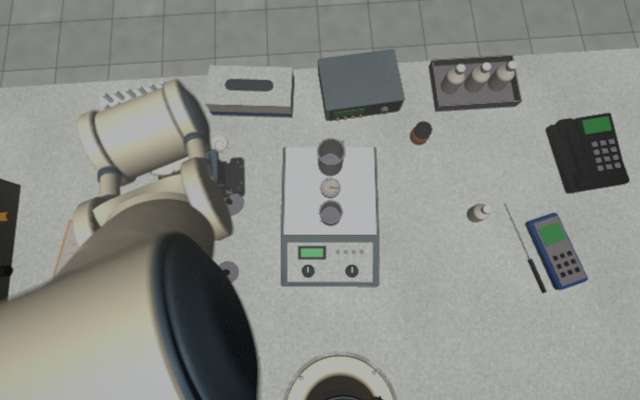

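The top view shows the tall beaker, thermometer and squat beaker in line at (331,157), (330,188) and (330,213). I'll fit the beaker axes from their walls so the spouts don't bias them, and grip the wide cover.

```bash

python3 - <<'E'
from loc import *
from scipy.optimize import least_squares
for n,W in clouds():
  for k,c0,r,zl,zh in(('tall',(.613,-.017),.031,.107,.14),('squat',(.479,-.008),.026,.107,.128)):
    m=(np.hypot(*(W[:,:2]-c0).T)<r+.008)&(np.hypot(*(W[:,:2]-c0).T)>r-.008)&(W[:,2]>zl)&(W[:,2]<zh);P=W[m]
    if m.sum()<10: print(n,k,m.sum());continue
    f=least_squares(lambda c:np.hypot(*(P[:,:2]-c).T)-r,c0,loss='soft_l1',f_scale=.001)
    print(n,k,m.sum(),(f.x*1e3).round(1),'res mm',(np.abs(f.fun).mean()*1e3).round(2))
E
python3 -m handwheel '{"gripper":[0,0,0,0,0,0,-1,-1,-1,-1],"translation":[[-0.03,-0.01,0.9],[0,0,1],[0,0,1],[0,0,0.8],[0,0,0.46],[0,0,0],[0,0,0],[0,0,0],[0,0,0],[0,0,0]],"twist":[[0,0,0],[0,0,0],[0,0,0],[0,0,0],[0,0,0],[0,0,0],[0,0,0],[0,0,0],[0,0,0],[0,0,0]]}'
python3 d.py 551.7 262.4 14
```

```text
top tall 179 [609.7 -17.8] res mm 1.48
top squat 58 [476.9  -8.1] res mm 1.44
scene tall 187 [611.5 -18.1] res mm 0.92
scene squat 159 [479.5  -8.6] res mm 1.46
t: 26.45
tool_pos: [0.5516, 0.2621, 0.0146]
tcp_rot: [0.0, -0.001, 1.0, 0.0]
ft_force: [-0.3, 0.1, 5.7]
finger_gap: 0.16
grip_force: 30.0
t 26.4 pos [551.6 262.1  14.6] shift(aligned) [-0.    0.01  0.02] twist [0.   0.01 0.02] F [-0.3  0.1  5.7] gap 0.160 grip 30.0
```

```bash

python3 -m handwheel '{"gripper":[-1,-1,-1,-1,-1,-1,-1,-1,-1,-1],"translation":[[0,0,-0.4],[0,0,-0.9],[0,0,-1],[0,0,-1],[0,0,-1],[0,0,-1],[-0.1,-0.4,-1],[-0.2,-0.9,-1],[-0.22,-0.9,-0.5],[-0.22,-0.9,0]],"twist":[[0,0,0],[0,0,0],[0,0,0],[0,0,0],[0,0,0],[0,0,0],[0,0,0],[0,0,0],[0,0,0],[0,0,0]]}'
python3 -m handwheel '{"gripper":[-1,-1,-1,-1,-1,-1,-1,-1,-1,-1],"translation":[[-0.22,-0.9,0],[-0.22,-0.9,0],[-0.22,-0.9,0],[-0.22,-0.9,0],[-0.22,-0.9,0],[-0.16,-0.9,0],[0,-0.6,0],[0,-0.2,0],[0,0,0],[0,0,0]],"twist":[[0,0,0],[0,0,0],[0,0,0],[0,0,0],[0,0,0],[0,0,0],[0,0,0],[0,0,0],[0,0,0],[0,0,0]]}'
python3 d.py 612 -17 208.6
```

```text
t: 27.7
tool_pos: [0.5743, 0.1682, 0.2503]
tcp_rot: [0.001, -0.001, 1.0, 0.0]
ft_force: [0.5, -0.2, -0.9]
finger_gap: 0.158
grip_force: 30.0
t: 28.95
tool_pos: [0.6117, -0.0162, 0.2482]
tcp_rot: [-0.0, -0.001, 1.0, 0.0]
ft_force: [0.1, 0.6, -0.8]
finger_gap: 0.156
grip_force: 30.0
t 28.9 pos [611.7 -16.2 248.2] shift(aligned) [-0.01 -0.03  1.32] twist [ 0.   -0.    0.02] F [ 0.1  0.6 -0.8] gap 0.156 grip 30.0
```

```bash

python3 -m handwheel '{"gripper":[-1,-1,-1,-1,-1,-1,-1,-1,-1,-1],"translation":[[-0.01,-0.03,0.3],[0,0,0.4],[0,0,0.25],[0,0,0.1],[0,0,0.05],[0,0,0.05],[0,0,0.05],[0,0,0.03],[0,0,0],[0,0,0]],"twist":[[0,0,0],[0,0,0],[0,0,0],[0,0,0],[0,0,0],[0,0,0],[0,0,0],[0,0,0],[0,0,0],[0,0,0]]}'
python3 d.py 612 -17 208.6
python3 - <<'E'
from h import *
im=shot('scene');cv2.imwrite('pics/s2.png',cv2.resize(im['frame'][60:230,220:440],None,fx=3.5,fy=3.5,interpolation=cv2.INTER_CUBIC))
E
```

```text
t: 30.2
tool_pos: [0.6122, -0.0179, 0.2113]
tcp_rot: [0.0, -0.001, 1.0, -0.0]
ft_force: [0.5, 0.6, -1.5]
finger_gap: 0.158
grip_force: 30.0
t 30.2 pos [612.2 -17.9 211.3] shift(aligned) [0.01 0.03 0.09] twist [-0.    0.    0.02] F [ 0.5  0.6 -1.5] gap 0.158 grip 30.0
```

View pics/s2.png

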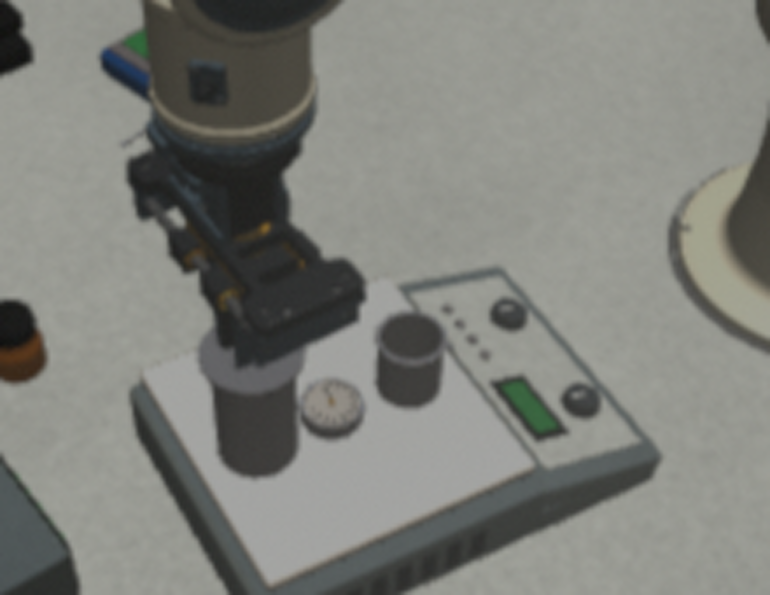

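The close-up shows the wide cover's disc just over the tall beaker (250,360) with its plug inside and no contact force. I'll finish lowering, release, then go to the small cover.

```bash

python3 -m handwheel '{"gripper":[-1,-1,-1,-1,-1,-0.4,0,0,0,0],"translation":[[0,0.03,0.04],[0,0,0.03],[0,0,0.02],[0,0,0],[0,0,0],[0,0,0],[0,0,0],[0,0,-0.3],[0,0,-0.6],[0,0,-0.6]],"twist":[[0,0,0],[0,0,0],[0,0,0],[0,0,0],[0,0,0],[0,0,0],[0,0,0],[0,0,0],[0,0,0],[0,0,0]]}'
python3 d.py 361.8 271.7 60
python3 -m handwheel '{"gripper":[0,0,0,0,0,0,0,0,0,0],"translation":[[0.7,0.9,-0.2],[0.8,0.9,0],[0.8,0.9,0],[0.8,0.9,0],[0.8,0.9,0],[0.8,0.9,0],[0.8,0.9,0],[0.8,0.9,0],[0.8,0.9,0.4],[0.8,0.9,0.6]],"twist":[[0,0,0],[0,0,0],[0,0,0],[0,0,0],[0,0,0],[0,0,0],[0,0,0],[0,0,0],[0,0,0],[0,0,0]]}'
python3 d.py 361.8 271.7 60
```

```text
t: 31.5
tool_pos: [0.6122, -0.017, 0.2546]
tcp_rot: [0.0, -0.001, 1.0, -0.0]
ft_force: [-0.3, 0.0, 0.7]
finger_gap: 0.499
grip_force: 0.0
t 31.5 pos [612.2 -17.  254.6] shift(aligned) [8.35 9.62 6.49] twist [-0.    0.    0.02] F [-0.3  0.   0.7] gap 0.499 grip 0.0
t: 32.75
tool_pos: [0.3744, 0.2537, 0.2302]
tcp_rot: [0.001, -0.001, 1.0, 0.001]
ft_force: [0.7, 0.2, -0.9]
finger_gap: 0.499
grip_force: 0.0
t 32.8 pos [374.4 253.7 230.2] shift(aligned) [0.42 0.6  5.67] twist [0.01 0.02 0.02] F [ 0.7  0.2 -0.9] gap 0.499 grip 0.0
```

```bash

python3 -m handwheel '{"gripper":[0,0,0,0,0,0,0,0,0,0],"translation":[[0.38,0.55,0],[0.02,0.03,0.6],[0,0,1],[0,0,1],[0,0,1],[0,0,1],[0,0,1],[0,0,0],[0,0,0],[0,0,0]],"twist":[[0,0,0],[0,0,0],[0,0,0],[0,0,0],[0,0,0],[0,0,0],[0,0,0],[0,0,0],[0,0,0],[0,0,0]]}'
python3 d.py 361.8 271.7 14
python3 - <<'E'
from loc import *
for n in('top','scene'): im=shot(n); cv2.imwrite(f'pics/{n}3.png',im['frame'])
report(clouds(),{'wdisc':((.612,-.0175),.05,.196,.215),'wknob':((.612,-.0175),.03,.214,.245),'squat':((.479,-.008),.045,.148,.17),'sknob':((.3618,.2717),.03,.018,.045)})
E
```

```text
t: 34.0
tool_pos: [0.3634, 0.2704, 0.0627]
tcp_rot: [0.001, -0.001, 1.0, 0.001]
ft_force: [-0.8, 0.5, 0.6]
finger_gap: 0.501
grip_force: 0.0
t 34.0 pos [363.4 270.4  62.7] shift(aligned) [0.05 0.04 1.62] twist [0.01 0.02 0.02] F [-0.8  0.5  0.6] gap 0.501 grip 0.0
wdisc top 773 enc (610.7, -17.7, 76.2) mean [609.9 -17.8 202.8] zmax 213.3 z90 204.4
wdisc scene 537 enc (611.6, -18.1, 77.3) mean [613.1 -14.9 203.3] zmax 213.9 z90 205.1
wknob top 42 enc (610.0, -17.3, 14.9) mean [608.8 -17.5 224.4] zmax 228.9 z90 228.1
wknob scene 37 enc (613.1, -15.7, 15.0) mean [613.1 -15.1 223.9] zmax 229.3 z90 228.4
squat top 145 enc (477.7, -6.8, 60.0) mean [478.5  -8.2 154.1] zmax 158.3 z90 156.6
squat scene 127 enc (477.3, -7.7, 60.3) mean [479.   -7.7 153.5] zmax 157.5 z90 155.9
sknob top none 0
sknob scene 35 enc (362.4, 274.3, 17.0) mean [363.9 273.5  29.6] zmax 36.4 z90 34.8
```

The wide cover's disc reads z≈203–204 mm at (611,−18), so it is seated flat. Next I grip the small cover.

```bash

python3 -m handwheel '{"gripper":[0,0,0,0,0,-1,-1,-1,-1,-1],"translation":[[0.05,0.04,0.5],[0,0,0.6],[0,0,0.4],[0,0,0.1],[0,0,0],[0,0,0],[0,0,0],[0,0,0],[0,0,0],[0,0,0]],"twist":[[0,0,0],[0,0,0],[0,0,0],[0,0,0],[0,0,0],[0,0,0],[0,0,0],[0,0,0],[0,0,0],[0,0,0]]}'
python3 d.py 361.8 271.7 14
python3 -m handwheel '{"gripper":[-1,-1,-1,-1,-1,-1,-1,-1,-1,-1],"translation":[[0,0,-0.4],[0,0,-0.9],[0,0,-1],[0,0,-1],[0,0,-1],[0,0,-1],[-0.2,-0.4,-0.8],[-0.4,-0.9,-0.3],[-0.4,-0.9,0],[-0.4,-0.9,0]],"twist":[[0,0,0],[0,0,0],[0,0,0],[0,0,0],[0,0,0],[0,0,0],[0,0,0],[0,0,0],[0,0,0],[0,0,0]]}'
python3 d.py 479 -8 164
```

```text
t: 35.35
tool_pos: [0.3612, 0.2713, 0.0136]
tcp_rot: [0.0, -0.001, 1.0, 0.0]
ft_force: [-0.2, 1.8, 2.0]
finger_gap: 0.16
grip_force: 30.0
t 35.4 pos [361.2 271.3  13.6] shift(aligned) [-0.02  0.01 -0.01] twist [0.   0.   0.02] F [-0.2  1.8  2. ] gap 0.160 grip 30.0
t: 36.6
tool_pos: [0.4033, 0.1773, 0.2064]
tcp_rot: [0.0, -0.001, 1.0, 0.0]
ft_force: [0.9, 0.3, -1.0]
finger_gap: 0.16
grip_force: 30.0
t 36.6 pos [403.3 177.3 206.4] shift(aligned) [-2.52 -6.18  1.41] twist [0.   0.01 0.02] F [ 0.9  0.3 -1. ] gap 0.160 grip 30.0
```

```bash

python3 -m handwheel '{"gripper":[-1,-1,-1,-1,-1,-1,-1,-1,-1,-1],"translation":[[-0.4,-0.9,0],[-0.4,-0.9,0],[-0.4,-0.9,0],[-0.4,-0.9,0],[-0.4,-0.9,0],[-0.4,-0.9,0],[-0.1,-0.6,0],[0,-0.18,0.2],[0,0,0.3],[0,0,0.2]],"twist":[[0,0,0],[0,0,0],[0,0,0],[0,0,0],[0,0,0],[0,0,0],[0,0,0],[0,0,0],[0,0,0],[0,0,0]]}'
python3 d.py 478.7 -8 163.6
```

```text
t: 37.85
tool_pos: [0.4779, -0.0063, 0.1837]
tcp_rot: [-0.001, -0.001, 1.0, 0.0]
ft_force: [0.2, 0.2, -0.8]
finger_gap: 0.16
grip_force: 30.0
t 37.9 pos [477.9  -6.3 183.7] shift(aligned) [-0.03 -0.06  0.67] twist [ 0.   -0.01  0.02] F [ 0.2  0.2 -0.8] gap 0.160 grip 30.0
```

```bash

python3 -m handwheel '{"gripper":[-1,-1,-1,-1,-1,-1,-1,-1,-1,-1],"translation":[[0,-0.02,0.1],[0,0,0.1],[0,0,0.06],[0,0,0.06],[0,0,0.05],[0,0,0.05],[0,0,0.04],[0,0,0.02],[0,0,0],[0,0,0]],"twist":[[0,0,0],[0,0,0],[0,0,0],[0,0,0],[0,0,0],[0,0,0],[0,0,0],[0,0,0],[0,0,0],[0,0,0]]}'
python3 d.py 478.7 -8 163.6
```

```text
t: 39.1
tool_pos: [0.4786, -0.0076, 0.1701]
tcp_rot: [0.0, -0.001, 1.0, -0.0]
ft_force: [-0.3, 0.6, 0.1]
finger_gap: 0.162
grip_force: 30.0
t 39.1 pos [478.6  -7.6 170.1] shift(aligned) [-0.   -0.01  0.22] twist [-0.    0.    0.02] F [-0.3  0.6  0.1] gap 0.162 grip 30.0
```

```bash

python3 -m handwheel '{"gripper":[-1,-1,-1,-1,-1,-1,-1,-1,-1,-1],"translation":[[0,0,0.04],[0,0,0.04],[0,0,0.04],[0,0,0.03],[0,0,0.03],[0,0,0.02],[0,0,0],[0,0,0],[0,0,0],[0,0,0]],"twist":[[0,0,0],[0,0,0],[0,0,0],[0,0,0],[0,0,0],[0,0,0],[0,0,0],[0,0,0],[0,0,0],[0,0,0]]}'
python3 d.py 478.7 -8 163.6
```

```text
t: 40.35
tool_pos: [0.4786, -0.0076, 0.1641]
tcp_rot: [0.0, -0.001, 1.0, 0.0]
ft_force: [0.4, 0.2, -0.6]
finger_gap: 0.156
grip_force: 30.0
t 40.4 pos [478.6  -7.6 164.1] shift(aligned) [-0.   -0.01  0.02] twist [0.   0.   0.02] F [ 0.4  0.2 -0.6] gap 0.156 grip 30.0
```

Release, rise, and back off to the left to look.

```bash

python3 -m handwheel '{"gripper":[-1,-1,-0.4,0,0,0,0,0,0,0],"translation":[[0,0,0.02],[0,0,0],[0,0,0],[0,0,0],[0,0,0],[0,0,-0.3],[0,0,-0.7],[0,0,-1],[0,0,-1],[0,0,-0.5]],"twist":[[0,0,0],[0,0,0],[0,0,0],[0,0,0],[0,0,0],[0,0,0],[0,0,0],[0,0,0],[0,0,0],[0,0,0]]}'
python3 -m handwheel '{"gripper":[0,0,0,0,0,0,0,0,0,0],"translation":[[0,0.5,0],[0,0.9,0],[0,0.9,0],[0,0.9,0],[0,0.9,0],[0,0.9,0],[0,0.9,0],[0,0.9,0],[0,0.9,0],[0,0.5,0]],"twist":[[0,0,0],[0,0,0],[0,0,0],[0,0,0],[0,0,0],[0,0,0],[0,0,0],[0,0,0],[0,0,0],[0,0,0]]}'
python3 - <<'E'
from loc import *
for n in('top','scene'): im=shot(n)
cv2.imwrite('pics/s4.png',cv2.resize(im['frame'][60:250,200:440],None,fx=3,fy=3,interpolation=cv2.INTER_CUBIC))
report(clouds(),{'wdisc':((.612,-.0175),.05,.196,.212),'sdisc':((.479,-.008),.04,.152,.168),'sknob':((.479,-.008),.03,.172,.195),'therm':((.547,-.0123),.031,.11,.125)})
E
```

```text
t: 41.6
tool_pos: [0.4791, -0.0077, 0.2707]
tcp_rot: [0.001, -0.001, 1.0, -0.0]
ft_force: [0.5, -0.5, -0.5]
finger_gap: 0.499
grip_force: 0.0
t: 42.85
tool_pos: [0.4774, 0.24, 0.2679]
tcp_rot: [-0.001, -0.001, 1.0, -0.0]
ft_force: [0.2, -0.2, -0.3]
finger_gap: 0.5
grip_force: 0.0
wdisc top 771 enc (610.7, -18.1, 75.8) mean [610.  -17.8 202.7] zmax 211.4 z90 204.4
wdisc scene 532 enc (610.4, -17.6, 78.4) mean [613.1 -14.9 203.3] zmax 211.5 z90 205.0
sdisc top 474 enc (478.4, -7.5, 61.0) mean [477.5  -8.3 158.7] zmax 167.5 z90 160.4
sdisc scene 274 enc (479.1, -7.3, 61.9) mean [481.4  -4.9 159.1] zmax 167.8 z90 161.0
sknob top 39 enc (477.8, -8.3, 14.7) mean [477.2  -8.2 181.1] zmax 184.9 z90 184.1
sknob scene 30 enc (481.1, -7.2, 14.8) mean [481.5  -6.2 180.4] zmax 185.8 z90 184.4
therm top 311 enc (547.4, -13.1, 49.6) mean [546.8 -13.1 115.1] zmax 119.5 z90 117.3
therm scene 221 enc (548.0, -11.9, 51.4) mean [549.3 -11.3 115.7] zmax 119.9 z90 117.6
```

View pics/s4.png

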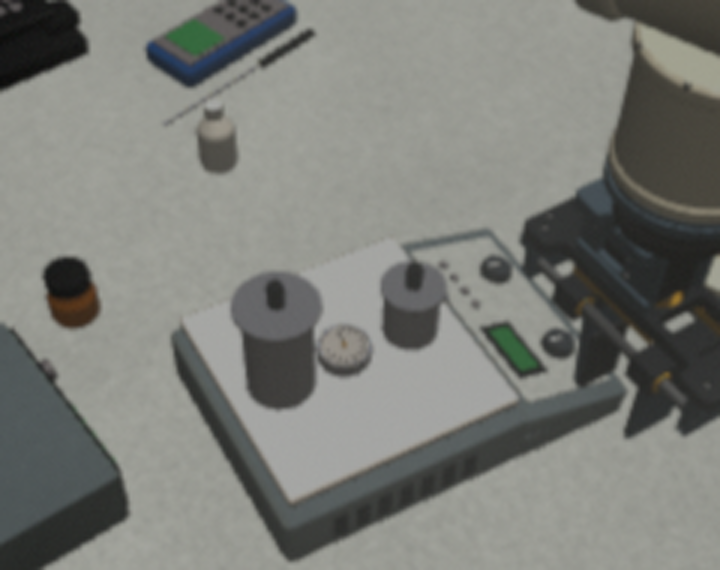

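The final view shows the covered tall beaker (280,340), the thermometer dial up (344,348) and the covered squat beaker (412,305) on the plate. Both discs lie flat at the seated heights (204 and 160 mm).

```bash
python3 -c "
from cell import manip; print(manip.sign_off())"
```

```text
the job is handed in; nothing more can be done
None
```

The job is handed in, and no verdict came back: at the last look the thermometer stood dial up in the middle of the plate, with the tall beaker behind it and the squat beaker in front, each closed with its own cover seated flat, and I did not move the bottle, dish, stopper or jar.

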